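Put the bar tools back in each other's places

TASK

The tall jar, the tamper and the dosing cup stand in each other's places (one will have to wait on the free counter meanwhile): put the dosing cup on the middle of the scale's plate, the jar upright in the rectangular tray of the revolving organiser and the tamper upright in the organiser's round tray. The tray at the back is cramped by the grinder; the organiser turns by the knob in its middle, and is to be left with the round tray facing the front edge of the counter, where the barista stands. Keep the jar upright throughout and leave the timer where it is.

Things in the scene. Friction and masses are not known exactly. Their poses are not given: they have to be found in the camera images.
- organiser: Revolving bar organiser: wooden disc 264 mm in diameter, top face 30 mm above the counter, turns either way without end about its upright axis (friction 0.06 N m). Origin on the axis at counter height; x points from the axis to the round tray, -x to the rectangular one. At y = +92 and -92 mm stand two fixed steel cups of stirrers and straws, 54 mm wide, up to z = 120 mm.
- organiser_knob (a point): Centre of the round wooden knob on a thin post on the organiser's axis, 226 mm above the counter: 38 mm in diameter, straight sides from 13 mm below to 12 mm above this point, top 20 mm above it. Grip it from above at this height (clear of the jar's top) and turn the wrist to turn the organiser, regrasping as needed.
- round_tray: Round dark tray fixed on the organiser, the tamper's place: 84 mm outside, 75 mm inside diameter, wall 18 mm high. Origin at the centre of its underside (30 mm above the counter), 73 mm from the organiser's axis; its inner floor is 4 mm above the origin, its rim 18 mm. Turns with the organiser.
- square_tray: Rectangular dark tray fixed on the organiser across the axis from the round one, the jar's place: inside 90 mm along its x (which points to or from the organiser's axis) by 78 mm along its y, walls 4 mm thick and 18 mm high. Origin at the centre of its underside (30 mm above the counter), 73 mm from the axis; inner floor 4 mm above the origin. Turns with the organiser.
- jar: Tall clear rectangular jar, green lid fixed on it: body 66 mm along x, 78 mm along y and 135 mm high, lid 65 mm across reaching z = 168 mm; about 0.4 kg. Origin at the centre of its underside, z up. Grip it across its x, at z about 134 mm (much lower, the palm meets the lid). It goes into the rectangular tray with its y (78 mm) along the tray's x (90 mm). Starts on the scale.
- tamper: Coffee tamper standing on its round steel base (58 mm diameter, 16 mm high), wooden knob handle 36 mm thick from z = 25 to 89 mm; about 0.4 kg. Origin at the centre of its underside, z up. Starts in the rectangular tray.
- dosing_cup: Open steel dosing cup, 62 mm in diameter, 51 mm high, 0.11 kg. Origin at the centre of its underside, z up. Starts in the round tray.
- scale: Black bench scale, 125 mm (x) by 155 mm (y) by 27 mm high, fast on the counter. Origin at the centre of its underside.
- scale_plate (a point): Centre of the glass plate on the scale (the plate is 85 mm along the scale's x, 124 mm along its y, raised 3 mm), on its top face, 27 mm above the counter: the dosing cup's place.
- timer: Wind-up timer, white round base and green dial, 64 mm in diameter, 43 mm high, standing before or behind the scale; a bystander. Origin at the centre of its underside. The counter between timer, scale and organiser is free; its front edge is at x = 0.37 m. From x = 0.49 m on, the espresso machine's side panel stands along y = -0.06 m (200 to 420 mm high): keep the wrist clear of it.

How it is judged:
By the outcome, as a careful person would: the job done as asked, in the order asked, and still so for the second after the job is handed in, with the robot touching nothing.
It also fails if it takes over 141 s, if anything falls off the work surface, if the arm or the gripper's body presses on something with over 40 N, if the wrist force passes 120 N, or if a joint passes its speed limit or range.

ROBOT

A 7-joint arm with a two-finger parallel gripper is mounted at the origin on a cart in front of the work surface, level with it; the furniture and walls round the work are solid. World frame = base frame: x ahead of the robot, y to its left, z up, the work surface at z = 0. Lengths are in m, angles in degrees, forces in N, time in s.
With the tool pointing down it reaches from about 0.425 to 1.025 m from the base axis. Payload 3.6 kg.
Tool frame: the origin (TCP) lies on the centre line of the jaws, within the pads' length; the fingertips stand 19 mm ahead of it and the grasp point (between the pads) is the TCP (r.tip_extent is the distance from the TCP to the fingertips, in m); z points along the fingers, y is the line along which they close (so a half turn about z gives the same grasp; the last joint's range is limited). The gripper opens to 85 mm and grips with 20 to 120 N. Pads are 22 mm wide; open, the fingers measure 114 mm over their backs; the gripper's body (76 mm by 85 mm) begins 54 mm behind the grasp point. The pads swing forward as they close: fully open they stand 13 mm farther back than shut.
Start: joints at [68.726, 33.873, 2.773, 92.16, -1.908, 54.013, -1.931], TCP at [0.199, -0.697, 0.229] pointing down, gripper open.
Joint ranges: [-153.93, 153.93], [-27.13, 128.08], [-72.61, 78.16], [10.71, 143.7], [-87.88, 267.88], [4.46, 118.87], [-176.78, 176.78]. Speed limits (degrees/s): [147.25, 147.25, 180, 180, 180, 180, 180].

INTERFACE

Orientations are given as [roll, pitch, yaw] about the fixed x, y, z axes, in that order (R = Rz(yaw) Ry(pitch) Rx(roll)).
In Python, from cell import r gives the robot as it stands.
- The arm moves only by the shell command python3 -m crank [FORCE], which reads ROWS from standard input. ROWS is a JSON list that holds a single list of rows (three levels of brackets), with 1 to 8 rows, each of 5 numbers: the opening from 0.0 (shut) to 1.0 (fully open), then dx, dy, dz in m, then a turn about the tool's z in degrees; each row shifts and turns the commanded pose from where the row before left it, along the tool's axes as they then stand; what a row does not reach is not made up. A row lasts 1/8 s, in which the tool goes at most 0.0625 m and 10.7 degrees, less where a joint would pass 70% of its speed; a pose out of reach is approached as far as the arm can. The fingers move at their own pace and stop on an object; FORCE is the grip in N (left out, the last holds). Time passes only in rows, so rows that do not move let the fingers close. It prints the time, the measured TCP pose, the force, the opening and the grip force at its end. Input that does not fit is refused with a message, and nothing moves.
- r.read_state(): the state, without advancing time (a new reading comes with each control period).
- r.snapshot(name): name is "scene" or "top" or "wrist"; returns (picture, depth): 384x512x3 uint8, red, green, blue; 384x512 float32, m along the optical axis (not along the pixel's ray), 0 where there is no reading.
- r.calibration(name): a dict with "mtx" (3x3 intrinsics, pixels), "cam_to_world" (4x4, takes a point from camera to world coordinates). Camera axes: x right, y down, z forward; pixel columns grow to the right and rows downward; lengths in m; the calibration is good to about 2 mm. A picture is of the moment at which its call begins: read the wrist's pose just before it. calibration takes no time and is no camera call; for the wrist camera it gives the pose at the moment of the call.
- r.sign_off(): hands the job in; it is judged then, once.
The state is a dict: "time": time; "joint_pos": joint angles; "joint_vel": joint speeds; "tau": joint torques, N m; "eef_pos": TCP position; "tcp_rot": TCP orientation; "wrist_force": force on the tool from outside, world axes, zero at the start; "ft_torque": the same for the moment, N m; "grip_width": opening from 0.0 (shut) to 1.0 (fully open); "gripper_force": force on a finger pad.
Only numpy, scipy, OpenCV 4.12 (cv2) and the standard library are available. Lean on these libraries where they do the work, as an engineer would, in place of code of your own. Each camera call takes 0.05 s, during which the arm holds its last target. There are 200 camera calls.

## Working session

There is one attempt and no reset: what is moved stays moved. The work goes in short steps, Python scripts to look and compute and a shell command to move; the robot and the scene stay as the last step left them, time stands still between calls to the robot, and variables do not carry over. Pictures are saved under pics/ and viewed, at most 14 in all, crops included, and the job is handed in when it is done.

```bash
ls; mkdir -p pics; python3 - <<'E'
from cell import r
import cv2,numpy as np
s=r.read_state();print(s['time'],s['eef_pos'],s['tcp_rot'],s['grip_width'])
for n in("scene","top"):
    p,d=r.snapshot(n);cv2.imwrite(f'pics/{n}0.png',p[:,:,::-1]);np.savez(f'{n}0.npz',p=p,d=d,**r.calibration(n))
    print(n,r.calibration(n))
E
```

```text
pics
0.0 [ 0.19860202 -0.69640952  0.22825111] [-1.79872678e+02  7.71684274e-03  1.59188958e+01] 1.0019139946119198
scene {'mtx': array([[473.1436399 ,   0.        , 258.79801257],
       [  0.        , 473.1436399 , 193.56451058],
       [  0.        ,   0.        ,   1.        ]]), 'cam_to_world': array([[-0.88552799, -0.34001408,  0.31659217,  0.27778682],
       [-0.4645692 ,  0.65386257, -0.59719276,  0.26690234],
       [-0.00395382, -0.67590988, -0.73697368,  0.82089553],
       [ 0.        ,  0.        ,  0.        ,  1.        ]])}
top {'mtx': array([[379.78159399,   0.        , 252.78932105],
       [  0.        , 379.78159399, 194.22842631],
       [  0.        ,   0.        ,   1.        ]]), 'cam_to_world': array([[ 0.02457915, -0.99102658,  0.13138566,  0.41494401],
       [-0.99969736, -0.02450097,  0.00221183, -0.29506531],
       [ 0.00102709, -0.13140026, -0.99132886,  0.99346702],
       [ 0.        ,  0.        ,  0.        ,  1.        ]])}
```

View pics/scene0.png

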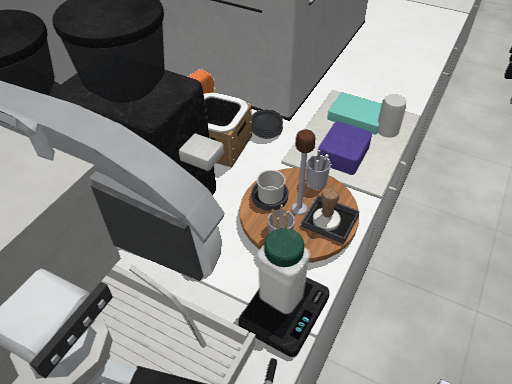

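View pics/top0.png

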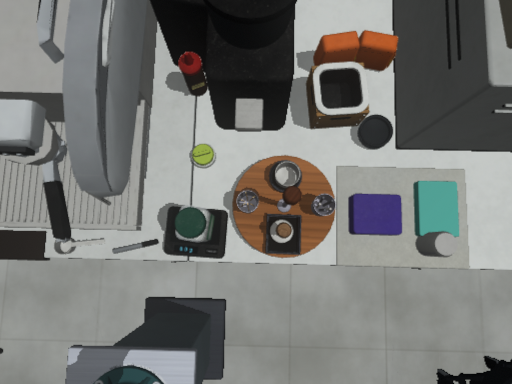

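The top view (up = +x, left = +y) shows the organiser at about (285,206), with the round tray and cup at the back (286,173), the rectangular tray and tamper at the front (282,231), the jar on the scale at (193,225) and the timer at (203,155). My plan is tamper to the counter, jar into the front tray, turn 180°, cup to the scale, then tamper into the round tray.

```bash
cat > h.py <<'E'
import numpy as np,cv2
def cloud(d,c):
    v,u=np.mgrid[:384,:512];K=c['mtx'];z=d
    P=np.stack([(u-K[0,2])/K[0,0]*z,(v-K[1,2])/K[1,1]*z,z,np.ones_like(z)],-1)
    return (P@np.asarray(c['cam_to_world']).T)[...,:3]
def rect(W,m,n):
    q=W[m][:,:2].astype(np.float32)
    if len(q)<8: print(n,'few',len(q));return
    (x,y),(a,b),t=cv2.minAreaRect(q);c,rad=cv2.minEnclosingCircle(q)
    print(n,len(q),'rect c %.3f %.3f size %.3f %.3f ang %.1f'%(x,y,a,b,t),'circ %.3f %.3f r %.3f'%(*c,rad),'z %.3f..%.3f'%(W[m][:,2].min(),W[m][:,2].max()))
E
python3 - <<'E'
from h import *
for n in('top','scene'):
    f=np.load(n+'0.npz');W=cloud(f['d'],f);p=f['p'].astype(int);X,Y,Z=W[...,0],W[...,1],W[...,2]
    ok=f['d']>0
    hsv=cv2.cvtColor(f['p'],cv2.COLOR_RGB2HSV);H,S,V=[hsv[...,i].astype(int) for i in range(3)]
    b=lambda x0,x1,y0,y1,z0,z1: ok&(X>x0)&(X<x1)&(Y>y0)&(Y<y1)&(Z>z0)&(Z<z1)
    print(n)
    g=(H>60)&(H<95)&(S>100)
    rect(W,g&b(.35,.7,-.3,0,.17,.22),'lid')
    rect(W,b(.35,.55,-.25,-.05,.15,.18),'jar shoulder')
    rect(W,b(.35,.6,-.25,-.02,.06,.155),'jar body')
    rect(W,b(.35,.55,-.27,0.02,.018,.035),'scale')
    rect(W,b(.52,.66,-.25,-.05,.03,.06),'timer')
    w=(H>5)&(H<20)&(S>90)&(V>80)
    rect(W,w&b(.35,.7,-.6,-.2,.02,.04),'disc')
    rect(W,(V<75)&b(.35,.7,-.6,-.2,.043,.058),'rims')
    rect(W,(V<75)&b(.35,.48,-.6,-.2,.04,.058),'rims front')
    rect(W,(V<75)&b(.5,.7,-.6,-.2,.03,.058),'rims back')
    rect(W,b(.35,.7,-.6,-.2,.22,.26),'knob')
    rect(W,b(.35,.7,-.6,-.2,.235,.26),'knobtop')
    rect(W,b(.35,.49,-.6,-.2,.105,.14),'tamper handle')
    rect(W,b(.52,.66,-.42,-.25,.075,.10),'cup rim')
    rect(W,b(.35,.8,-.5,-.2,.27,.6),'tall near')
    rect(W,b(.63,.8,-.5,-.2,.06,.6),'grinder')
    rect(W,b(.63,.72,-.5,-.2,.06,.6),'grinder spout')
    rect(W,b(.40,.7,-.45,-.1,.11,.125),'steelcups')
E
python3 - <<'E'
import cv2
a=cv2.imread('pics/top0.png')[130:270,150:350];cv2.imwrite('pics/topcrop0.png',cv2.resize(a,None,fx=4,fy=4,interpolation=2)[:600])
E
```

```text
top
lid 184 rect c 0.445 -0.166 size 0.033 0.050 ang 34.3 circ 0.447 -0.165 r 0.026 z 0.193..0.201
jar shoulder 295 rect c 0.458 -0.161 size 0.066 0.078 ang 82.0 circ 0.458 -0.161 r 0.044 z 0.151..0.179
jar body 726 rect c 0.508 -0.105 size 0.194 0.157 ang 81.3 circ 0.512 -0.106 r 0.121 z 0.060..0.153
scale 2004 rect c 0.438 -0.133 size 0.156 0.312 ang 15.4 circ 0.468 -0.125 r 0.158 z 0.019..0.035
timer 258 rect c 0.595 -0.198 size 0.177 0.049 ang 38.5 circ 0.591 -0.193 r 0.089 z 0.030..0.049
disc 4072 rect c 0.516 -0.371 size 0.259 0.257 ang 3.4 circ 0.516 -0.372 r 0.131 z 0.024..0.038
rims 463 rect c 0.513 -0.407 size 0.248 0.256 ang 30.4 circ 0.490 -0.401 r 0.147 z 0.043..0.058
rims front 187 rect c 0.437 -0.434 size 0.083 0.216 ang 0.1 circ 0.438 -0.433 r 0.114 z 0.040..0.058
rims back 553 rect c 0.562 -0.435 size 0.180 0.390 ang 17.6 circ 0.603 -0.421 r 0.196 z 0.030..0.058
knob 291 rect c 0.591 -0.339 size 0.201 0.037 ang 22.8 circ 0.588 -0.332 r 0.101 z 0.221..0.250
knobtop 274 rect c 0.516 -0.372 size 0.035 0.037 ang 46.2 circ 0.516 -0.372 r 0.019 z 0.235..0.250
tamper handle
[... 1513 characters left out ...]
 rect c 0.517 -0.371 size 0.035 0.033 ang 59.5 circ 0.517 -0.372 r 0.019 z 0.235..0.249
tamper handle 246 rect c 0.451 -0.366 size 0.035 0.033 ang 52.5 circ 0.452 -0.365 r 0.018 z 0.105..0.127
cup rim 417 rect c 0.550 -0.341 size 0.080 0.170 ang 38.7 circ 0.564 -0.330 r 0.086 z 0.075..0.100
tall near 6957 rect c 0.763 -0.282 size 0.164 0.074 ang 90.0 circ 0.766 -0.281 r 0.087 z 0.270..0.453
grinder 10456 rect c 0.729 -0.350 size 0.300 0.142 ang 90.0 circ 0.766 -0.350 r 0.153 z 0.060..0.453
grinder spout 1029 rect c 0.689 -0.279 size 0.060 0.061 ang 89.5 circ 0.690 -0.279 r 0.041 z 0.188..0.219
steelcups 509 rect c 0.484 -0.288 size 0.111 0.328 ang 4.4 circ 0.474 -0.288 r 0.166 z 0.110..0.125
```

View pics/topcrop0.png

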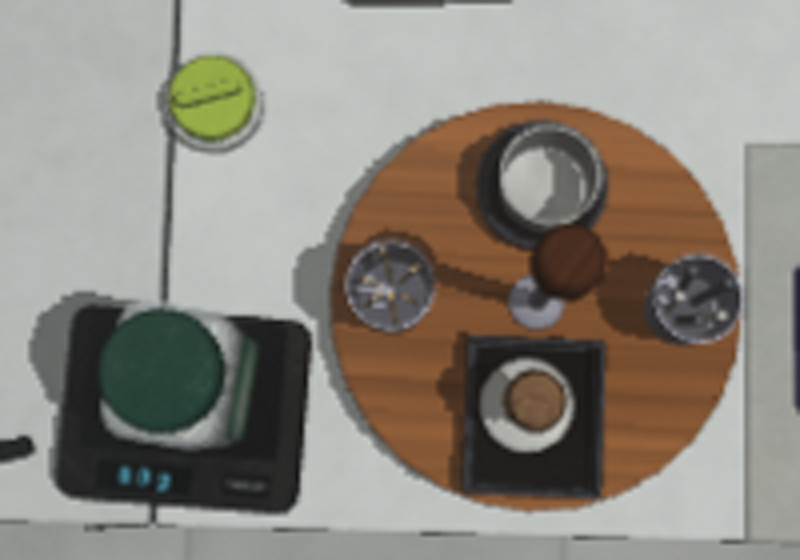

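The close crop shows the tamper in the tray at crop pixel (535,402), the cup at (550,180), the jar lid at (162,370) on a scale turned by a few degrees, and the timer at (212,98). I have the organiser axis at (0.5165, -0.3715), the tamper at (0.4505, -0.3655) and the jar at (0.459, -0.1615), with its short side along about 82.5°. I'll start moving.

```bash
echo '[[[1, 0, 0, -0.045, 8], [1, 0, 0, -0.045, 7.9], [1, 0.041, -0.055, 0, 0], [1, 0.041, -0.055, 0, 0], [1, 0.041, -0.055, 0, 0], [1, 0.041, -0.055, 0, 0], [1, 0.041, -0.055, 0, 0], [1, 0.041, -0.055, 0, 0]]]' | python3 -m crank 60; python3 - <<'E'
from cell import r
print(r.read_state()['joint_pos'])
from h import *
f=np.load('top0.npz');K=f['mtx'];T=f['cam_to_world']
for u,v,z in((202,155,.04),(247.5,201,.12),(324,204.5,.12)):
    d=T[:3,:3]@[(u-K[0,2])/K[0,0],(v-K[1,2])/K[1,1],1];o=T[:3,3];print(u,v,o+d*(z-o[2])/d[2])
E
```

```text
time: 1.1
eef_pos: [0.4236, -0.3945, 0.3191]
tcp_rot: [-180.0, 0.0, 0.0]
wrist_force: [1.2, -1.2, 0.2]
grip_width: 1.001
gripper_force: 0.0
[ 36.26615731  17.8429391    2.8609725  106.04431436  -1.05608251
  56.16359559 -50.40708045]
202 155 [ 0.63965111 -0.16008817  0.04      ]
247.5 201 [ 0.51460095 -0.28126647  0.12      ]
324 204.5 [ 0.51082792 -0.4583082   0.12      ]
```

```bash
echo '[[[1, 0, 0, 0, 0], [1, 0, 0, 0, 0]]]' | python3 -m crank
```

```text
time: 1.35
eef_pos: [0.4224, -0.3965, 0.3191]
tcp_rot: [180.0, 0.1, 0.1]
wrist_force: [-0.8, -0.8, -0.5]
grip_width: 1.0
gripper_force: 0.0
```

```bash
echo '[[[1, 0.024, -0.031, 0, 0], [1, 0, 0, 0.05, 0], [1, 0, 0, 0.05, 0], [1, 0, 0, 0.05, 0], [1, 0, 0, 0.04, 0], [1, 0, 0, 0.022, 0], [1, 0, 0, 0, 0], [1, 0, 0, 0, 0]]]' | python3 -m crank
```

```text
time: 2.35
eef_pos: [0.4466, -0.3671, 0.1081]
tcp_rot: [179.9, -0.0, -0.1]
wrist_force: [0.4, -0.1, 0.2]
grip_width: 1.001
gripper_force: 0.0
```

```bash
echo '[[[0.2, 0, 0, 0, 0], [0.2, 0, 0, 0, 0], [0.2, 0, 0, 0, 0], [0.2, 0, 0, 0, 0], [0.2, 0, 0, 0, 0]]]' | python3 -m crank 50
```

```text
time: 2.98
eef_pos: [0.4472, -0.3662, 0.1084]
tcp_rot: [179.9, -0.1, -0.0]
wrist_force: [-0.4, 0.5, 6.7]
grip_width: 0.361
gripper_force: 47.4
```

```bash
echo '[[[0.2, 0, 0, -0.03, 0], [0.2, 0, 0, -0.05, 0], [0.2, 0, 0, -0.06, 0], [0.2, 0, 0, -0.06, 0], [0.2, 0, -0.05, 0, 0], [0.2, 0.04, -0.04, 0, 0], [0.2, 0.04, -0.04, 0, 0], [0.2, 0.04, -0.036, 0, 0]]]' | python3 -m crank
```

```text
time: 3.98
eef_pos: [0.5662, -0.1972, 0.306]
tcp_rot: [-179.9, 0.2, 0.1]
wrist_force: [0.8, -0.5, -4.8]
grip_width: 0.357
gripper_force: 46.6
```

```bash
echo '[[[0.2, 0, 0, 0.05, 0], [0.2, 0, 0, 0.05, 0], [0.2, 0, 0, 0.05, 0], [0.2, 0, 0, 0.04, 0], [0.2, 0, 0, 0.02, 0], [0.2, 0, 0, 0.012, 0], [0.2, 0, 0, 0, 0]]]' | python3 -m crank; python3 -c "
from cell import r
print(r.read_state()['joint_pos'])"
```

```text
time: 4.85
eef_pos: [0.5659, -0.1991, 0.0844]
tcp_rot: [-180.0, 0.1, 0.0]
wrist_force: [-0.2, 0.1, -4.8]
grip_width: 0.354
gripper_force: 47.1
[ 16.25378824  36.14770936  -1.6907256  113.97461747   1.98455544
  30.04933997 -76.80276113]
```

```bash
echo '[[[0.2, 0, 0, 0.006, 0], [0.2, 0, 0, 0.0035, 0], [0.2, 0, 0, 0, 0], [1, 0, 0, 0, 0], [1, 0, 0, 0, 0], [1, 0, 0, 0, 0], [1, 0, 0, 0, 0]]]' | python3 -m crank
```

```text
time: 5.72
eef_pos: [0.567, -0.1995, 0.0761]
tcp_rot: [180.0, -0.0, 0.0]
wrist_force: [-0.2, -0.2, 0.7]
grip_width: 0.998
gripper_force: 0.0
```

```bash
echo '[[[1, 0, 0, -0.06, 0], [1, 0, 0, -0.06, 0], [1, 0, 0, -0.06, 0], [1, 0, 0, -0.054, 0], [1, -0.054, -0.019, 0, 0], [1, -0.054, -0.019, 0, 0], [1, 0, 0, 0, 7.3], [1, 0, 0, 0, 0]]]' | python3 -m crank
```

```text
time: 6.72
eef_pos: [0.4583, -0.1613, 0.3102]
tcp_rot: [180.0, -0.0, -7.2]
wrist_force: [0.4, -0.1, -0.3]
grip_width: 1.001
gripper_force: 0.0
```

```bash
python3 - <<'E'
from h import *
from cell import r
s=r.read_state();print(s['eef_pos'],s['tcp_rot'],s['joint_pos'])
p,d=r.snapshot('scene');c=r.calibration('scene');W=cloud(d,c);X,Y,Z=W[...,0],W[...,1],W[...,2]
b=lambda x0,x1,y0,y1,z0,z1:(d>0)&(X>x0)&(X<x1)&(Y>y0)&(Y<y1)&(Z>z0)&(Z<z1)
rect(W,b(.40,.52,-.23,-.1,.156,.166),'shoulder');rect(W,b(.40,.52,-.23,-.1,.175,.197),'lid')
rect(W,b(.53,.61,-.24,-.17,.055,.1),'tamper')
E
```

```text
[ 0.45832153 -0.16132971  0.3102343 ] [ 1.79989487e+02 -4.43478161e-02 -7.20183737e+00] [ 15.30667422  10.89759061  -1.4756821  117.10578439   0.36094656
  51.95543655 -83.56647067]
shoulder 455 rect c 0.454 -0.151 size 0.088 0.059 ang 23.5 circ 0.459 -0.161 r 0.044 z 0.156..0.166
lid 1107 rect c 0.459 -0.161 size 0.064 0.065 ang 63.3 circ 0.461 -0.161 r 0.034 z 0.175..0.197
tamper 312 rect c 0.572 -0.199 size 0.033 0.033 ang 87.4 circ 0.572 -0.201 r 0.018 z 0.055..0.093
```

```bash
echo '[[[1, 0.001, 0, 0.05, 0], [1, 0, 0, 0.05, 0], [1, 0, 0, 0.035, 0], [1, 0, 0, 0.014, 0], [1, 0, 0, 0, 0], [1, 0, 0, 0, 0]]]' | python3 -m crank
```

```text
time: 7.52
eef_pos: [0.4612, -0.162, 0.162]
tcp_rot: [180.0, -0.2, -7.3]
wrist_force: [0.6, 0.2, -0.3]
grip_width: 1.005
gripper_force: 0.0
```

```bash
echo '[[[0.6, 0, 0, 0, 0], [0.6, 0, 0, 0, 0], [0.6, 0, 0, 0, 0], [0.6, 0, 0, 0, 0], [0.6, 0, 0, 0, 0]]]' | python3 -m crank 60
```

```text
time: 8.15
eef_pos: [0.4607, -0.1619, 0.1626]
tcp_rot: [180.0, -0.2, -7.3]
wrist_force: [-1.4, -0.1, 6.9]
grip_width: 0.744
gripper_force: 65.2
```

```bash
echo '[[[0.6, 0, 0, -0.02, 0], [0.6, 0, 0, -0.04, 0], [0.6, 0, 0, -0.05, 0], [0.6, 0, 0, -0.04, -6.1], [0.6, 0, 0.02, 0, 0], [0.6, 0, 0.04, 0, 0], [0.6, -0.006, 0.05, 0, 0], [0.6, -0.006, 0.05, 0, 0]]]' | python3 -m crank
```

```text
time: 9.15
eef_pos: [0.4437, -0.3221, 0.311]
tcp_rot: [-180.0, 0.0, -1.1]
wrist_force: [1.0, 0.2, -3.2]
grip_width: 0.742
gripper_force: 67.3
```

```bash
echo '[[[0.6, 0, 0.035, 0, 0], [0.6, 0, 0.0133, 0, 0], [0.6, 0, 0, 0, 0], [0.6, 0, 0, 0, 0]]]' | python3 -m crank; python3 - <<'E'
from h import *
from cell import r
s=r.read_state();print(s['eef_pos'],s['tcp_rot'],s['joint_pos'])
for n in('scene','top'):
    p,d=r.snapshot(n);c=r.calibration(n);cv2.imwrite(f'pics/{n}1.png',p[:,:,::-1]);np.savez(n+'1.npz',p=p,d=d,**c);W=cloud(d,c);X,Y,Z=W[...,0],W[...,1],W[...,2];V=p.max(-1)
    b=lambda x0,x1,y0,y1,z0,z1:(d>0)&(X>x0)&(X<x1)&(Y>y0)&(Y<y1)&(Z>z0)&(Z<z1)
    rect(W,b(.39,.50,-.43,-.3,.18,.30),'jar');rect(W,b(.39,.50,-.43,-.3,.18,.24),'jarlow');rect(W,(V<75)&b(.36,.52,-.25,-.08,.018,.035),'scale')
    rect(W,(V<75)&b(.36,.48,-.44,-.3,.044,.055),'tray')
E
cd pics; python3 -c "
import cv2
cv2.imwrite('c1.png',cv2.resize(cv2.imread('scene1.png')[130:370,220:400],None,fx=2.5,fy=2.5))"
```

```text
time: 9.65
eef_pos: [0.4438, -0.3672, 0.3106]
tcp_rot: [-179.9, 0.0, -1.0]
wrist_force: [-0.7, 0.4, -2.9]
grip_width: 0.745
gripper_force: 67.2
[ 0.44383896 -0.36722036  0.31061978] [-1.79887408e+02  3.03883986e-02 -1.02955290e+00] [ 32.6532346   18.11445031   3.21591223 106.92207233  -1.31062564
  55.0862507  -54.56768788]
jar 2269 rect c 0.448 -0.358 size 0.098 0.062 ang 12.3 circ 0.450 -0.367 r 0.051 z 0.180..0.300
jarlow 1024 rect c 0.450 -0.357 size 0.097 0.053 ang 5.6 circ 0.451 -0.366 r 0.051 z 0.180..0.240
scale 4374 rect c 0.445 -0.152 size 0.150 0.122 ang 87.1 circ 0.447 -0.150 r 0.092 z 0.018..0.035
tray 179 rect c 0.438 -0.370 size 0.087 0.083 ang 89.0 circ 0.438 -0.371 r 0.058 z 0.044..0.052
jar few 0
jarlow few 0
scale 2663 rect c 0.444 -0.151 size 0.147 0.121 ang 87.2 circ 0.445 -0.151 r 0.091 z 0.018..0.034
tray few 4
```

View pics/c1.png

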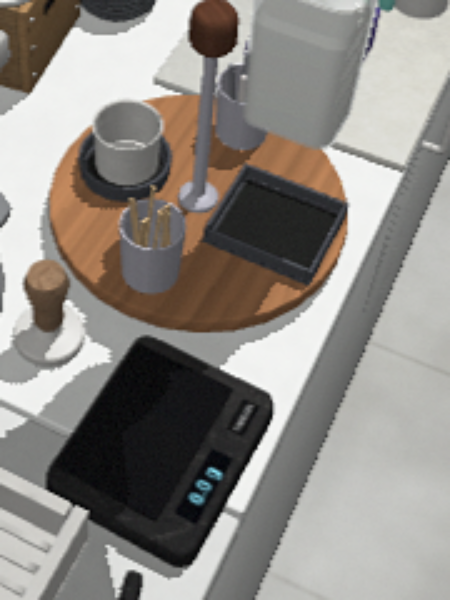

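```bash
echo '[[[0.6, 0.0005, 0.003, 0.02, 0], [0.6, 0, 0, 0.035, 0], [0.6, 0, 0, 0.035, 0], [0.6, 0, 0, 0.02, 0], [0.6, 0, 0, 0.012, 0], [0.6, 0, 0, 0, 0], [0.6, 0, 0, 0, 0]]]' | python3 -m crank; python3 - <<'E'
from h import *
from cell import r
p,d=r.snapshot('scene');c=r.calibration('scene');cv2.imwrite('pics/s2.png',cv2.resize(p[150:270,270:390,::-1],None,fx=5,fy=5));W=cloud(d,c);X,Y,Z=W[...,0],W[...,1],W[...,2];V=p.max(-1)
b=lambda x0,x1,y0,y1,z0,z1:(d>0)&(X>x0)&(X<x1)&(Y>y0)&(Y<y1)&(Z>z0)&(Z<z1)
rect(W,b(.39,.487,-.43,-.33,.07,.16),'jar')
E
```

```text
time: 10.62
eef_pos: [0.4447, -0.3729, 0.1899]
tcp_rot: [179.9, -0.1, -1.2]
wrist_force: [-0.0, -0.1, -2.6]
grip_width: 0.742
gripper_force: 67.3
jar 1198 rect c 0.434 -0.356 size 0.086 0.046 ang 31.3 circ 0.443 -0.371 r 0.043 z 0.070..0.160
```

View pics/s2.png

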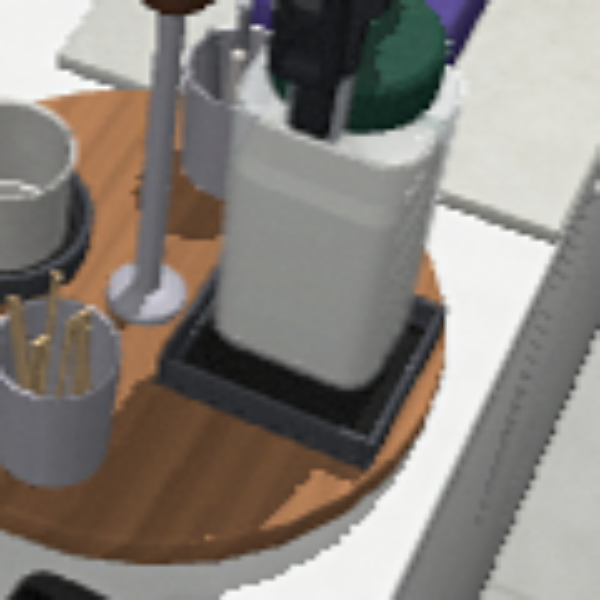

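The jar hangs centred over the tray, with its bottom edge at about (300,370) inside the tray walls. I'll lower it.

```bash
echo '[[[0.6, 0, -0.0015, 0.008, 0], [0.6, 0, 0, 0.007, 0], [0.6, 0, 0, 0.004, 0], [0.6, 0, 0, 0, 0], [0.6, 0, 0, 0, 0]]]' | python3 -m crank
```

```text
time: 11.3
eef_pos: [0.444, -0.3712, 0.1698]
tcp_rot: [180.0, -0.0, -1.2]
wrist_force: [0.1, 0.0, -3.4]
grip_width: 0.746
gripper_force: 67.7
```

```bash
echo '[[[0.6, 0, 0, 0.001, 0], [0.6, 0, 0, 0, 0], [1, 0, 0, 0, 0], [1, 0, 0, 0, 0], [1, 0, 0, 0, 0], [1, 0, 0, -0.02, 0], [1, 0, 0, -0.05, 0], [1, 0, 0, -0.05, 0]]]' | python3 -m crank; python3 - <<'E'
from cell import r
s=r.read_state();print(s['joint_pos'])
E
```

```text
time: 12.3
eef_pos: [0.4437, -0.3709, 0.2898]
tcp_rot: [-180.0, 0.0, -1.2]
wrist_force: [0.6, -1.4, 0.4]
grip_width: 1.002
gripper_force: 0.0
[ 32.82633281  19.46445906   3.36852933 108.03956174  -1.40887564
  52.58911405 -54.32115921]
```

```bash
echo '[[[1, 0, 0, -0.03, 0], [1, 0.0365, -0.0005, 0, 0], [1, 0.0365, -0.0005, 0, 0], [1, 0, 0, 0, 10], [1, 0, 0, 0, 10], [1, 0, 0, 0, 10], [1, 0, 0, 0, 10], [1, 0, 0, 0, 10]]]' | python3 -m crank
```

```text
time: 13.3
eef_pos: [0.5169, -0.3715, 0.3187]
tcp_rot: [180.0, 0.0, -51.5]
wrist_force: [0.8, -0.4, -0.9]
grip_width: 1.0
gripper_force: 0.0
```

```bash
echo '[[[1, 0, 0, 0, 10], [1, 0, 0, 0, 10], [1, 0, 0, 0, 10], [1, 0, 0, 0, 10], [1, 0, 0, 0, 0], [1, 0, 0, 0, 0]]]' | python3 -m crank; python3 - <<'E'
from cell import r
from h import *
s=r.read_state();print(s['joint_pos'])
for n in('top','scene'):
    p,d=r.snapshot(n);c=r.calibration(n);W=cloud(d,c);X,Y,Z=W[...,0],W[...,1],W[...,2]
    b=lambda x0,x1,y0,y1,z0,z1:(d>0)&(X>x0)&(X<x1)&(Y>y0)&(Y<y1)&(Z>z0)&(Z<z1)
    rect(W,b(.49,.54,-.4,-.34,.215,.25),'knob');rect(W,b(.39,.487,-.43,-.31,.157,.18),'jar')
    rect(W,b(.39,.487,-.43,-.31,.185,.207),'lid')
E
```

```text
time: 14.05
eef_pos: [0.517, -0.3715, 0.3188]
tcp_rot: [180.0, 0.0, -91.0]
wrist_force: [0.5, 0.4, 0.1]
grip_width: 0.996
gripper_force: 0.0
[  14.59859609   23.76748895   23.96916471   99.62939896  -11.02057768
   58.93015121 -138.54780269]
knob few 0
jar 39 rect c 0.410 -0.394 size 0.008 0.029 ang 45.5 circ 0.412 -0.392 r 0.014 z 0.165..0.174
lid few 4
knob 403 rect c 0.517 -0.370 size 0.037 0.034 ang 4.7 circ 0.517 -0.371 r 0.019 z 0.215..0.249
jar 514 rect c 0.440 -0.362 size 0.086 0.062 ang 20.0 circ 0.442 -0.370 r 0.045 z 0.157..0.180
lid 848 rect c 0.443 -0.369 size 0.063 0.065 ang 73.0 circ 0.443 -0.370 r 0.033 z 0.185..0.206
```

```bash
echo '[[[1, 0, 0, 0.04, 0], [1, 0, 0, 0.03, 0], [1, 0, 0, 0.0185, 0], [1, 0, 0, 0, 0], [0.3, 0, 0, 0, 0], [0.3, 0, 0, 0, 0], [0.3, 0, 0, 0, 0], [0.3, 0, 0, 0, 0]]]' | python3 -m crank 60
```

```text
time: 15.15
eef_pos: [0.5182, -0.3721, 0.2322]
tcp_rot: [-179.8, -0.1, -91.2]
wrist_force: [0.1, 0.3, 4.9]
grip_width: 0.389
gripper_force: 59.1
```

Gripped. I'll turn gently first and check for slip.

```bash
echo '[[[0.3, 0, 0, 0, -3], [0.3, 0, 0, 0, -5], [0.3, 0, 0, 0, -7], [0.3, 0, 0, 0, -7], [0.3, 0, 0, 0, -7], [0.3, 0, 0, 0, -7], [0.3, 0, 0, 0, -7], [0.3, 0, 0, 0, -7]]]' | python3 -m crank; python3 - <<'E'
from cell import r
from h import *
s=r.read_state();print(s['joint_pos'])
p,d=r.snapshot('scene');cv2.imwrite('pics/t1.png',p[:,:,::-1])
E
```

```text
time: 16.15
eef_pos: [0.5178, -0.3723, 0.2322]
tcp_rot: [-179.9, -0.2, -41.0]
wrist_force: [-0.7, -0.6, 4.8]
grip_width: 0.39
gripper_force: 59.1
[ 25.63817134  27.47213479   8.50855176 104.22431092  -5.26911236
  48.51109691 -94.33684893]
```

View pics/t1.png

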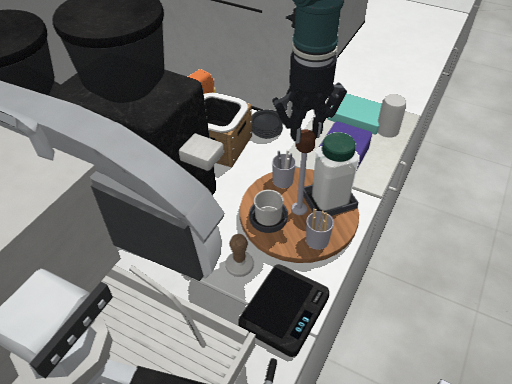

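The organiser has followed by about 50°: the jar is now at (335,180) and still upright. I'll continue.

```bash
echo '[[[0.3, 0, 0, 0, -4], [0.3, 0, 0, 0, -7], [0.3, 0, 0, 0, -7], [0.3, 0, 0, 0, -7], [0.3, 0, 0, 0, -7], [0.3, 0, 0, 0, -7], [0.3, 0, 0, 0, -7], [0.3, 0, 0, 0, -7]]]' | python3 -m crank
```

```text
time: 17.2
eef_pos: [0.5176, -0.3727, 0.2322]
tcp_rot: [179.9, -0.1, 12.0]
wrist_force: [0.2, -0.5, 5.3]
grip_width: 0.387
gripper_force: 59.3
```

```bash
echo '[[[0.3, 0, 0, 0, -7], [0.3, 0, 0, 0, -7], [0.3, 0, 0, 0, -7], [0.3, 0, 0, 0, -7], [0.3, 0, 0, 0, -7], [0.3, 0, 0, 0, -7], [0.3, 0, 0, 0, -7]]]' | python3 -m crank
```

```text
time: 18.08
eef_pos: [0.5179, -0.373, 0.2322]
tcp_rot: [179.8, 0.1, 61.0]
wrist_force: [0.5, -1.3, 5.4]
grip_width: 0.39
gripper_force: 59.2
```

```bash
echo '[[[0.3, 0, 0, 0, -7], [0.3, 0, 0, 0, -7], [0.3, 0, 0, 0, -6], [0.3, 0, 0, 0, -5], [0.3, 0, 0, 0, -3], [0.3, 0, 0, 0, 0], [0.3, 0, 0, 0, 0]]]' | python3 -m crank; python3 - <<'E'
from cell import r
from h import *
s=r.read_state();print(s['joint_pos'])
for n in('top','scene'):
    p,d=r.snapshot(n);c=r.calibration(n);cv2.imwrite(f'pics/{n}3.png',p[:,:,::-1]);W=cloud(d,c);X,Y,Z=W[...,0],W[...,1],W[...,2];V=p.max(-1)
    b=lambda x0,x1,y0,y1,z0,z1:(d>0)&(X>x0)&(X<x1)&(Y>y0)&(Y<y1)&(Z>z0)&(Z<z1)
    rect(W,b(.38,.487,-.43,-.31,.075,.095),'cup');rect(W,(V<75)&b(.37,.487,-.43,-.31,.043,.055),'rtray')
    rect(W,b(.55,.65,-.43,-.31,.16,.178),'jar');rect(W,b(.55,.65,-.43,-.31,.185,.206),'lid')
    for y in(-.28,-.463): rect(W,b(.47,.56,y-.045,y+.045,.108,.124),'steel')
E
```

```text
time: 18.95
eef_pos: [0.5182, -0.3731, 0.2322]
tcp_rot: [179.8, 0.2, 88.8]
wrist_force: [0.7, -0.9, 4.9]
grip_width: 0.387
gripper_force: 59.3
[ 49.47546199  29.20925185 -25.42853347 103.06581474  15.75761384
  50.98872905  15.71629881]
cup few 0
rtray few 0
jar 58 rect c 0.595 -0.344 size 0.012 0.072 ang 80.4 circ 0.594 -0.350 r 0.036 z 0.161..0.174
lid 48 rect c 0.600 -0.345 size 0.007 0.038 ang 74.2 circ 0.599 -0.348 r 0.019 z 0.187..0.205
steel 34 rect c 0.519 -0.280 size 0.031 0.031 ang 70.1 circ 0.517 -0.279 r 0.018 z 0.108..0.118
steel few 0
cup 249 rect c 0.447 -0.371 size 0.061 0.061 ang 75.5 circ 0.447 -0.370 r 0.032 z 0.075..0.089
rtray 132 rect c 0.442 -0.361 size 0.079 0.063 ang 15.0 circ 0.444 -0.369 r 0.041 z 0.043..0.053
jar 418 rect c 0.587 -0.363 size 0.086 0.060 ang 28.0 circ 0.593 -0.374 r 0.044 z 0.160..0.177
lid 744 rect c 0.593 -0.373 size 0.064 0.065 ang 65.9 circ 0.593 -0.373 r 0.034 z 0.185..0.206
steel 63 rect c 0.521 -0.282 size 0.034 0.031 ang 73.9 circ 0.519 -0.280 r 0.019 z 0.108..0.119
steel 47 rect c 0.516 -0.466 size 0.028 0.030 ang 62.9 circ 0.514 -0.466 r 0.017 z 0.108..0.119
```

```bash
echo '[[[0.3, 0, 0, 0, -1.3], [0.3, 0, 0, 0, 0], [1, 0, 0, 0, 0], [1, 0, 0, 0, 0], [1, 0, 0, 0, 0], [1, 0, 0, -0.03, 0], [1, 0, 0, -0.05, 0], [1, 0, 0, 0, 0]]]' | python3 -m crank
```

```text
time: 20.05
eef_pos: [0.5197, -0.3725, 0.3149]
tcp_rot: [179.6, 0.3, 90.1]
wrist_force: [-0.2, 0.4, -0.0]
grip_width: 1.002
gripper_force: 0.0
```

```bash
echo '[[[1, 0, 0, 0, 10], [1, 0, 0, 0, 10], [1, 0, 0, 0, 10], [1, 0, 0, 0, 10], [1, 0, 0, 0, 10], [1, 0, 0, 0, 10], [1, 0, 0, 0, 10], [1, 0, 0, 0, 10]]]' | python3 -m crank
```

```text
time: 21.05
eef_pos: [0.5162, -0.3712, 0.3091]
tcp_rot: [-179.9, 0.1, 9.8]
wrist_force: [0.5, 0.1, -0.6]
grip_width: 0.999
gripper_force: 0.0
```

```bash
echo '[[[1, 0, 0, 0, 10], [1, -0.036, 0, 0, 0], [1, -0.036, 0, 0, 0], [1, 0, 0, 0, 0], [1, 0, 0, 0, 0]]]' | python3 -m crank; python3 - <<'E'
from cell import r
from h import *
s=r.read_state();print(s['joint_pos'])
for n in('top','scene'):
    p,d=r.snapshot(n);c=r.calibration(n);cv2.imwrite(f'pics/{n}4.png',p[:,:,::-1]);W=cloud(d,c);X,Y,Z=W[...,0],W[...,1],W[...,2];V=p.max(-1);V=p.max(-1)
    b=lambda x0,x1,y0,y1,z0,z1:(d>0)&(X>x0)&(X<x1)&(Y>y0)&(Y<y1)&(Z>z0)&(Z<z1)
    rect(W,b(.38,.487,-.43,-.31,.075,.095),'cup');rect(W,(V<75)&b(.37,.487,-.43,-.31,.043,.055),'rtray')
    rect(W,b(.55,.65,-.43,-.31,.185,.206),'lid')
    for y in(-.28,-.463): rect(W,b(.47,.56,y-.045,y+.045,.108,.124),'steel')
    rect(W,b(.53,.61,-.24,-.17,.055,.1),'tamper')
    sc=(V<75)&b(.36,.54,-.26,-.06,.018,.035);rect(W,sc,'scale')
    k=cv2.morphologyEx(sc.astype(np.uint8),cv2.MORPH_OPEN,np.ones((7,7)));rect(W,k>0,'scale opened')
E
cd pics; python3 -c "
import cv2
cv2.imwrite('c4.png',cv2.resize(cv2.imread('scene4.png')[130:370,220:400],None,fx=2.5,fy=2.5))"
```

```text
time: 21.68
eef_pos: [0.4454, -0.3714, 0.31]
tcp_rot: [-180.0, -0.0, 0.1]
wrist_force: [1.0, 0.2, 0.5]
grip_width: 1.002
gripper_force: 0.0
[ 40.1075328   18.56139991  -6.15327062 106.24601124   2.34301761
  55.32405845 -56.92365345]
cup few 0
rtray few 1
lid 750 rect c 0.590 -0.371 size 0.063 0.064 ang 0.9 circ 0.592 -0.371 r 0.034 z 0.185..0.206
steel 34 rect c 0.517 -0.280 size 0.031 0.030 ang 72.4 circ 0.515 -0.279 r 0.018 z 0.108..0.118
steel few 0
tamper 173 rect c 0.571 -0.200 size 0.034 0.036 ang 85.3 circ 0.571 -0.200 r 0.018 z 0.074..0.093
scale 2772 rect c 0.444 -0.149 size 0.152 0.121 ang 87.3 circ 0.445 -0.150 r 0.092 z 0.018..0.034
scale opened 2627 rect c 0.444 -0.149 size 0.152 0.121 ang 87.3 circ 0.445 -0.150 r 0.092 z 0.018..0.034
cup 254 rect c 0.446 -0.373 size 0.062 0.060 ang 75.4 circ 0.445 -0.372 r 0.032 z 0.075..0.090
rtray 128 rect c 0.443 -0.362 size 0.078 0.062 ang 18.6 circ 0.443 -0.369 r 0.042 z 0.043..0.051
lid 742 rect c 0.592 -0.371 size 0.064 0.064 ang 27.5 circ 0.594 -0.372 r 0.034 z 0.185..0.206
steel 67 rect c 0.520 -0.282 size 0.033 0.031 ang 73.2 circ 0.517 -0.281 r 0.018 z 0.108..0.117
steel 47 rect c 0.517 -0.465 size 0.030 0.030 ang 65.0 circ 0.514 -0.464 r 0.018 z 0.108..0.120
tamper 317 rect c 0.572 -0.200 size 0.035 0.032 ang 87.3 circ 0.572 -0.201 r 0.018 z 0.055..0.093
scale 4657 rect c 0.445 -0.150 size 0.155 0.122 ang 87.1 circ 0.446 -0.150 r 0.093 z 0.018..0.033
scale opened 4292 rect c 0.445 -0.150 size 0.155 0.122 ang 87.3 circ 0.446 -0.148 r 0.091 z 0.018..0.033
```

View pics/c4.png

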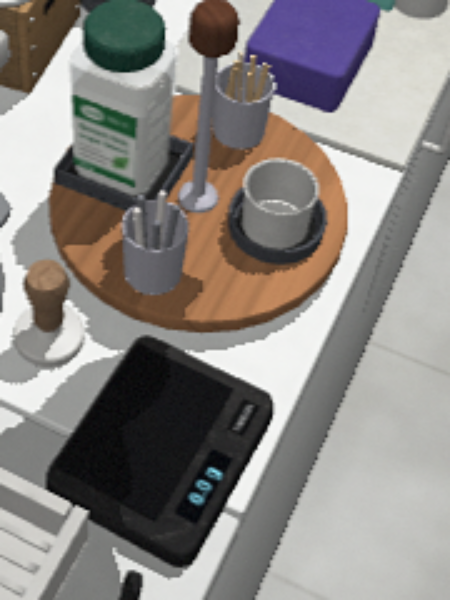

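The organiser now faces right: jar at the back (120,130), cup in the round tray at the front (280,200), tamper on the counter (45,320). Next I'll find the plate on the scale, since it is off-centre away from the display.

```bash
python3 - <<'E'
from cell import r
from h import *
c0=np.array([.4448,-.1497]);t=np.radians(-2.8);ex=np.array([np.cos(t),np.sin(t)]);ey=np.array([-np.sin(t),np.cos(t)])
for n in('top','scene'):
    ps,ds=zip(*[r.snapshot(n) for _ in range(4)]);c=r.calibration(n);d=np.mean(ds,0);p=np.mean(ps,0);W=cloud(d,c)
    g=p.mean(-1);q=W[...,:2]-c0;a=q@ex;bb=q@ey;Z=W[...,2]
    print(n)
    for name,u,v,lim in(('x',a,bb,.04),('y',bb,a-.01,.02)):
        e=np.arange(-.084,.085,.004)
        for lo in e:
            m=(u>=lo)&(u<lo+.004)&(abs(v)<lim)&(Z<.05)
            if m.sum()>3 and abs(lo)<(.066 if name=='x' else .084):print(name,round((lo+.002)*1e3),'z%.1f g%.0f'%(Z[m].mean()*1e3,np.median(g[m])),end=' | ')
        print()
E
```

```text
top
x -62 z22.8 g105 | x -58 z25.5 g42 | x -54 z25.8 g41 | x -50 z25.8 g42 | x -46 z26.2 g54 | x -42 z25.7 g42 | x -38 z25.9 g36 | x -34 z25.4 g41 | x -30 z26.8 g37 | x -26 z28.5 g32 | x -22 z28.7 g31 | x -18 z28.7 g31 | x -14 z28.6 g31 | x -10 z28.9 g31 | x -6 z28.7 g31 | x -2 z28.9 g31 | x 2 z28.8 g31 | x 6 z28.9 g31 | x 10 z28.8 g31 | x 14 z28.8 g31 | x 18 z28.7 g31 | x 22 z28.7 g29 | x 26 z28.5 g29 | x 30 z28.6 g29 | x 34 z28.7 g29 | x 38 z28.7 g30 | x 42 z28.7 g30 | x 46 z28.6 g30 | x 50 z28.7 g30 | x 54 z28.1 g31 | x 58 z24.4 g35 | x 62 z0.9 g89 | x 66 z0.9 g128 | 
y -78 z1.4 g198 | y -74 z20.2 g42 | y -70 z25.6 g47 | y -66 z25.1 g46 | y -62 z26.1 g41 | y -58 z29.2 g31 | y -54 z28.3 g31 | y -50 z28.5 g31 | y -46 z28.5 g31 | y -42 z28.7 g30 | y -38 z28.8 g31 | y -34 z28.7 g31 | y -30 z28.7 g30 | y -26 z29.5 g30 | y -22 z28.8 g31 | y -18 z28.6 g30 | y -14 z28.9 g30 | y -10 z28.8 g31 | y -6 z28.7 g31 | y -2 z28.7 g31 | y 2 z28.9 g31 | y 6 z28.6 g31 | y 10 z28.7 g31 | y 14 z28.8 g31 | y 18 z28.6 g31 | y 22 z28.8 g31 | y 26 z28.4 g31 | y 30 z28.9 g31 | y 34 z28.7 g30 | y 38 z28.5 g3
[... 751 characters left out ...]
g72 | 
y -74 z24.7 g49 | y -70 z24.8 g49 | y -66 z24.8 g48 | y -62 z28.1 g21 | y -58 z28.1 g20 | y -54 z27.9 g21 | y -50 z28.1 g21 | y -46 z28.2 g20 | y -42 z28.3 g20 | y -38 z28.2 g20 | y -34 z28.3 g20 | y -30 z28.2 g21 | y -26 z28.3 g21 | y -22 z28.3 g21 | y -18 z28.4 g21 | y -14 z28.3 g22 | y -10 z28.3 g21 | y -6 z28.3 g21 | y -2 z27.9 g22 | y 2 z28.2 g22 | y 6 z28.4 g22 | y 10 z28.3 g21 | y 14 z28.0 g21 | y 18 z28.0 g20 | y 22 z28.2 g20 | y 26 z28.1 g20 | y 30 z28.1 g20 | y 34 z28.3 g15 | y 38 z28.1 g14 | y 42 z28.2 g13 | y 46 z28.1 g14 | y 50 z28.4 g14 | y 54 z28.2 g13 | y 58 z28.2 g13 | y 62 z26.4 g21 | y 66 z24.9 g26 | y 70 z24.8 g24 | y 74 z18.5 g24 | y 78 z6.6 g78 | y 82 z0.9 g123 |
```

```bash
echo '[[[1, 0.0005, 0.0005, 0.05, 0], [1, 0, 0, 0.06, 0], [1, 0, 0, 0.06, 0], [1, 0, 0, 0.05, 0], [1, 0, 0, 0.018, 0], [1, 0, 0, 0, 0], [1, 0, 0, 0, 0]]]' | python3 -m crank
```

```text
time: 23.05
eef_pos: [0.4469, -0.3734, 0.0743]
tcp_rot: [179.9, -0.2, 0.1]
wrist_force: [-0.0, 1.1, 0.3]
grip_width: 1.001
gripper_force: 0.0
```

```bash
echo '[[[0.5, 0, 0, 0, 0], [0.5, 0, 0, 0, 0], [0.5, 0, 0, 0, 0], [0.5, 0, 0, 0, 0], [0.5, 0, 0, 0, 0], [0.5, 0, 0, -0.01, 0], [0.5, 0, 0, -0.02, 0], [0.5, 0, 0, 0, 0]]]' | python3 -m crank 30
```

```text
time: 24.05
eef_pos: [0.4465, -0.3732, 0.1042]
tcp_rot: [179.9, -0.2, 0.1]
wrist_force: [0.2, -0.1, -0.4]
grip_width: 0.697
gripper_force: 32.7
```

```bash
echo '[[[0.5, 0, 0, -0.045, 0], [0.5, 0, 0, -0.05, 0], [0.5, 0, -0.03, 0, 0], [0.5, 0.0065, -0.05, 0, 0], [0.5, 0.006, -0.055, 0, 0], [0.5, 0, -0.055, 0, 0], [0.5, 0, -0.033, 0, 0], [0.5, 0, 0, 0, 0]]]' | python3 -m crank
```

```text
time: 25.05
eef_pos: [0.4571, -0.1458, 0.1971]
tcp_rot: [-179.9, 0.1, 0.5]
wrist_force: [0.1, -1.2, -1.0]
grip_width: 0.694
gripper_force: 33.3
```

```bash
echo '[[[0.5, 0, 0, 0.04, 0], [0.5, 0, 0, 0.04, 0], [0.5, 0, 0, 0.03, 0], [0.5, 0, 0, 0.012, 0], [0.5, 0, 0, 0, 0], [0.5, 0, 0, 0, 0]]]' | python3 -m crank; python3 - <<'E'
from cell import r
from h import *
for n in('top','scene'):
    p,d=r.snapshot(n);c=r.calibration(n);cv2.imwrite(f'pics/{n}5.png',p[:,:,::-1]);W=cloud(d,c);X,Y,Z=W[...,0],W[...,1],W[...,2]
    b=lambda x0,x1,y0,y1,z0,z1:(d>0)&(X>x0)&(X<x1)&(Y>y0)&(Y<y1)&(Z>z0)&(Z<z1)
    S=cv2.cvtColor(p,cv2.COLOR_RGB2HSV)
    rect(W,(p.min(-1)>90)&b(.42,.51,-.19,-.11,.045,.1),'cup')
E
```

```text
time: 25.8
eef_pos: [0.4583, -0.1498, 0.0763]
tcp_rot: [180.0, -0.1, 0.1]
wrist_force: [0.1, -0.8, -1.3]
grip_width: 0.697
gripper_force: 33.3
cup 17 rect c 0.433 -0.165 size 0.006 0.029 ang 37.0 circ 0.436 -0.163 r 0.015 z 0.067..0.091
cup 453 rect c 0.452 -0.148 size 0.049 0.067 ang 2.6 circ 0.454 -0.148 r 0.034 z 0.045..0.098
```

```bash
echo '[[[0.5, 0.0005, 0, 0.006, 0], [0.5, 0, 0, 0.003, 0], [0.5, 0, 0, 0, 0], [1, 0, 0, 0, 0], [1, 0, 0, 0, 0], [1, 0, 0, 0, 0], [1, 0, 0, -0.03, 0], [1, 0, 0, -0.06, 0]]]' | python3 -m crank
```

```text
time: 26.9
eef_pos: [0.4563, -0.1488, 0.1554]
tcp_rot: [-179.9, 0.3, 0.1]
wrist_force: [1.4, -0.9, -0.5]
grip_width: 1.002
gripper_force: 0.0
```

```bash
echo '[[[1, 0, 0, -0.055, 0], [1, 0.055, 0.0245, 0, 0], [1, 0.055, 0.0245, 0, 0], [1, 0, 0, 0, 0]]]' | python3 -m crank; python3 - <<'E'
from cell import r
from h import *
for n in('top','scene'):
    p,d=r.snapshot(n);c=r.calibration(n);cv2.imwrite(f'pics/{n}6.png',p[:,:,::-1]);W=cloud(d,c);X,Y,Z=W[...,0],W[...,1],W[...,2]
    b=lambda x0,x1,y0,y1,z0,z1:(d>0)&(X>x0)&(X<x1)&(Y>y0)&(Y<y1)&(Z>z0)&(Z<z1)
    rect(W,b(.41,.51,-.2,-.10,.045,.1),'cup');rect(W,b(.41,.51,-.2,-.10,.072,.1),'cuprim');rect(W,b(.53,.61,-.24,-.17,.055,.1),'tamper')
    rect(W,(p.max(-1)<75)&b(.37,.487,-.43,-.31,.043,.055),'rtray')
E
```

```text
time: 27.4
eef_pos: [0.5725, -0.2001, 0.2116]
tcp_rot: [179.9, -0.3, 0.0]
wrist_force: [-0.4, -0.1, 0.5]
grip_width: 0.999
gripper_force: 0.0
cup 179 rect c 0.457 -0.148 size 0.060 0.061 ang 1.2 circ 0.456 -0.148 r 0.031 z 0.045..0.083
cuprim 100 rect c 0.457 -0.148 size 0.060 0.061 ang 1.2 circ 0.456 -0.148 r 0.031 z 0.073..0.083
tamper 173 rect c 0.571 -0.200 size 0.034 0.035 ang 89.1 circ 0.571 -0.200 r 0.018 z 0.073..0.093
rtray 83 rect c 0.444 -0.373 size 0.078 0.076 ang 11.4 circ 0.444 -0.372 r 0.040 z 0.043..0.053
cup 685 rect c 0.458 -0.150 size 0.060 0.061 ang 24.2 circ 0.459 -0.150 r 0.032 z 0.045..0.083
cuprim 227 rect c 0.458 -0.150 size 0.060 0.061 ang 24.2 circ 0.459 -0.150 r 0.032 z 0.072..0.083
tamper 315 rect c 0.572 -0.200 size 0.033 0.033 ang 79.8 circ 0.572 -0.201 r 0.018 z 0.055..0.093
rtray 161 rect c 0.444 -0.372 size 0.081 0.079 ang 75.7 circ 0.444 -0.373 r 0.043 z 0.043..0.051
```

```bash
echo '[[[1, -0.002, 0, 0.05, 0], [1, 0, 0, 0.05, 0], [1, 0, 0, 0.036, 0], [1, 0, 0, 0, 0], [0.2, 0, 0, 0, 0], [0.2, 0, 0, 0, 0], [0.2, 0, 0, 0, 0], [0.2, 0, 0, 0, 0]]]' | python3 -m crank 50
```

```text
time: 28.5
eef_pos: [0.5673, -0.2001, 0.0773]
tcp_rot: [179.8, -0.2, 0.0]
wrist_force: [-1.4, -2.6, 6.9]
grip_width: 0.343
gripper_force: 47.3
```

```bash
echo '[[[0.2, 0, 0, 0, 0], [0.2, 0, 0, -0.03, 0], [0.2, 0, 0, -0.05, 0], [0.2, 0, 0, -0.06, 0], [0.2, 0, 0, -0.06, 0], [0.2, 0, 0, -0.03, 0], [0.2, 0, 0, 0, 0]]]' | python3 -m crank
```

```text
time: 29.38
eef_pos: [0.5669, -0.1981, 0.3076]
tcp_rot: [179.9, -0.3, 0.1]
wrist_force: [0.2, 0.8, -5.7]
grip_width: 0.341
gripper_force: 47.1
```

```bash
echo '[[[0.2, -0.04, 0, 0, 0], [0.2, -0.055, 0.01, 0, 0], [0.2, -0.0325, 0.044, 0, 0], [0.2, 0, 0.05, 0, 0], [0.2, 0, 0.045, 0, 0], [0.2, 0, 0.025, 0, 0], [0.2, 0, 0, 0, 0], [0.2, 0, 0, 0, 0]]]' | python3 -m crank
```

```text
time: 30.38
eef_pos: [0.4378, -0.3702, 0.303]
tcp_rot: [-179.8, 0.2, 0.2]
wrist_force: [0.8, 0.2, -5.2]
grip_width: 0.334
gripper_force: 46.5
```

```bash
echo '[[[0.2, 0, 0, 0.05, 0], [0.2, 0, 0, 0.05, 0], [0.2, 0, 0, 0.04, 0], [0.2, 0, 0, 0.025, 0], [0.2, 0, 0, 0.01, 0], [0.2, 0, 0, 0, 0], [0.2, 0, 0, 0, 0]]]' | python3 -m crank; python3 - <<'E'
from cell import r
from h import *
p,d=r.snapshot('scene');c=r.calibration('scene');cv2.imwrite('pics/s7.png',cv2.resize(p[150:270,250:370,::-1],None,fx=4,fy=4));W=cloud(d,c);X,Y,Z=W[...,0],W[...,1],W[...,2]
b=lambda x0,x1,y0,y1,z0,z1:(d>0)&(X>x0)&(X<x1)&(Y>y0)&(Y<y1)&(Z>z0)&(Z<z1)
rect(W,(p.max(-1)<75)&b(.37,.487,-.43,-.31,.043,.055),'rtray');rect(W,(p.min(-1)>90)&b(.39,.487,-.43,-.31,.058,.09),'base')
E
```

```text
time: 31.25
eef_pos: [0.44, -0.3726, 0.1316]
tcp_rot: [179.9, -0.1, 0.1]
wrist_force: [0.6, -0.1, -3.9]
grip_width: 0.337
gripper_force: 46.8
rtray 124 rect c 0.442 -0.365 size 0.082 0.065 ang 20.1 circ 0.444 -0.371 r 0.042 z 0.043..0.055
base 401 rect c 0.448 -0.371 size 0.056 0.053 ang 13.1 circ 0.449 -0.373 r 0.029 z 0.058..0.087
```

View pics/s7.png

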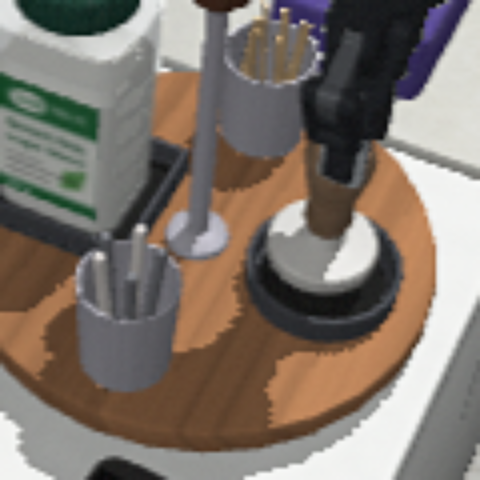

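The tamper's base (323,245) sits over the round tray, about 5 mm towards the axis. I'll shift it by 4 mm and lower it.

```bash
echo '[[[0.2, -0.0045, -0.001, 0.008, 0], [0.2, 0, 0, 0.007, 0], [0.2, 0, 0, 0.004, 0], [0.2, 0, 0, 0.0015, 0], [0.2, 0, 0, 0, 0]]]' | python3 -m crank
```

```text
time: 31.92
eef_pos: [0.4366, -0.3722, 0.1117]
tcp_rot: [179.9, -0.2, 0.1]
wrist_force: [-0.3, 1.6, 7.0]
grip_width: 0.339
gripper_force: 50.0
```

```bash
echo '[[[1, 0, 0, 0, 0], [1, 0, 0, 0, 0], [1, 0, 0, 0, 0], [1, 0, 0, -0.03, 0], [1, 0, 0, -0.05, 0], [1, 0, 0, -0.06, 0], [1, 0, 0, -0.06, 0], [1, 0, 0, 0, 0]]]' | python3 -m crank
```

```text
time: 32.92
eef_pos: [0.4372, -0.3735, 0.3154]
tcp_rot: [179.6, -0.5, 0.1]
wrist_force: [-0.6, -0.1, -0.3]
grip_width: 0.999
gripper_force: 0.0
```

```bash
python3 - <<'E'
from cell import r
from h import *
for n in('top','scene'):
    p,d=r.snapshot(n);c=r.calibration(n);cv2.imwrite(f'pics/{n}8.png',p[:,:,::-1]);W=cloud(d,c);X,Y,Z=W[...,0],W[...,1],W[...,2]
    b=lambda x0,x1,y0,y1,z0,z1:(d>0)&(X>x0)&(X<x1)&(Y>y0)&(Y<y1)&(Z>z0)&(Z<z1)
    rect(W,b(.39,.487,-.43,-.31,.105,.13),'tamper top');rect(W,(p.min(-1)>90)&b(.39,.487,-.43,-.31,.036,.06),'base')
    rect(W,(p.max(-1)<75)&b(.37,.487,-.43,-.31,.043,.055),'rtray');rect(W,b(.55,.65,-.43,-.31,.185,.206),'lid')
    for y in(-.28,-.463): rect(W,b(.47,.56,y-.045,y+.045,.108,.124),'steel')
E
cd pics; python3 -c "
import cv2
cv2.imwrite('c8.png',cv2.resize(cv2.imread('scene8.png')[130:370,220:400],None,fx=2.5,fy=2.5))"
```

```text
tamper top few 0
base few 0
rtray 22 rect c 0.455 -0.344 size 0.017 0.063 ang 70.4 circ 0.454 -0.349 r 0.032 z 0.045..0.053
lid 740 rect c 0.590 -0.371 size 0.063 0.064 ang 2.0 circ 0.591 -0.371 r 0.033 z 0.186..0.206
steel 36 rect c 0.517 -0.280 size 0.031 0.030 ang 73.5 circ 0.515 -0.279 r 0.018 z 0.109..0.118
steel few 0
tamper top 241 rect c 0.443 -0.371 size 0.034 0.035 ang 53.4 circ 0.442 -0.371 r 0.018 z 0.105..0.126
base 397 rect c 0.448 -0.370 size 0.059 0.077 ang 83.0 circ 0.445 -0.374 r 0.041 z 0.037..0.057
rtray 137 rect c 0.444 -0.370 size 0.078 0.078 ang 12.5 circ 0.445 -0.372 r 0.042 z 0.043..0.052
lid 739 rect c 0.593 -0.371 size 0.064 0.064 ang 72.0 circ 0.594 -0.370 r 0.034 z 0.185..0.206
steel 64 rect c 0.520 -0.283 size 0.033 0.033 ang 73.0 circ 0.517 -0.282 r 0.019 z 0.108..0.118
steel 44 rect c 0.517 -0.465 size 0.028 0.029 ang 61.4 circ 0.515 -0.465 r 0.017 z 0.108..0.122
```

View pics/c8.png

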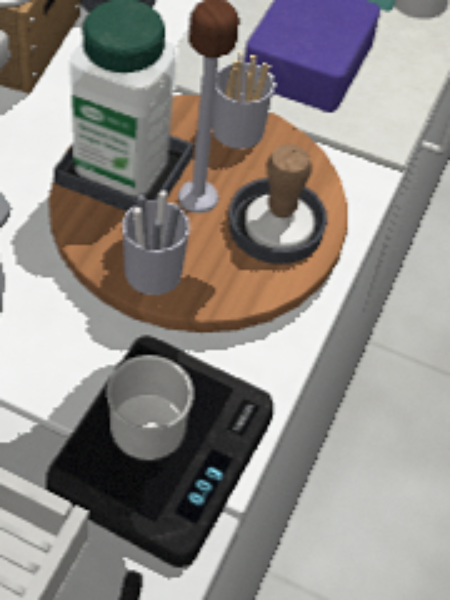

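Everything is in place: the jar is upright in the rear tray (120,120), the tamper is upright in the front round tray (285,190), and the cup is on the plate (150,405).

```bash
python3 -c "
from cell import r
print(r.sign_off())"
```

```text
the job is handed in; nothing more can be done
None
```

I handed the job in at about 33 s: the dosing cup is within about 2 mm of the plate's middle, the jar is upright in the rectangular tray, the tamper is upright in the round tray facing the front edge (within about 1°), and I did not touch the timer.

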